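Hang the lobed routing template on the sprung hook and prove it with a tug

ROBOT

A 6-joint arm with a two-finger parallel gripper is mounted at the origin on a cart in front of the work surface, level with it; the furniture and walls round the work are solid. World frame = base frame: x ahead of the robot, y to its left, z up, the work surface at z = 0. Lengths are in m, angles in rad, forces in N, time in s.
With the tool pointing down it reaches from about 0.425 to 0.95 m from the base axis. Payload 3.5 kg.
Tool frame: the origin (TCP) lies at the very end of the fingers, on their centre line; the grasp point (between the pads) lies 19 mm behind it (grip_depth is the distance from the TCP to the grasp point, in m); x points along the fingers, z is the direction in which the jaws open and shut, and the axes are right-handed (so a half turn about x gives the same grasp; the last joint's range is limited). The gripper opens to 85 mm and grips with 20 to 120 N. Pads are 22 mm wide; open, the fingers measure 114 mm over their backs; the gripper's body (76 mm by 85 mm) begins 54 mm behind the grasp point. The pads swing forward as they close: fully open they stand 13 mm farther back than shut.
Start: joints at [1.179, 0.286, 1.577, -0, 1.279, -0.15], TCP at [0.162, 0.655, 0.207] pointing down, gripper open.
Joint ranges: [-2.77, 2.77], [-0.9, 2.22], [0.21, 2.48], [-1.53, 4.67], [0.24, 2.81], [-2.84, 2.84]. Speed limits (rad/s): [2.79, 2.79, 3.14, 3.14, 3.14, 3.14].

INTERFACE

Orientations are given as a unit quaternion [x, y, z, w].
In Python, from plant import get_state, read_camera, calibration, sign_off, recognise, grip_depth gives the robot as it stands. The module is installed in compiled form; this text tells all that it offers.
- The arm moves only by the tool servo_tool, never from a script. Its argument "deltas" is a list that holds one entry, the list of rows, each a list of 4 numbers: the shift along the world's x, y, z scaled (see below), then the turn about the world's z scaled (see below). In form: [[[tx, ty, tz, spin], ...]]. A call has exactly 5 rows; each row is the pose to reach, as a shift and turn from the pose commanded when the call began; what a row does not reach only later rows make up. The controller multiplies each number of a shift by 10 cm and each number of a turn by 90 degrees. A row lasts 1/10 s, in which the tool goes at most 50 mm and 8.59 degrees, less where a joint would pass 70% of its speed; a pose out of reach is approached as far as the arm can. A call with a number of a shift or a turn outside -1 to 1 is refused whole. A call with a gripper value outside its range is refused whole. "claw" is the gripper's target within -1 to 1 (fully open at 1, half-way at 0, shut at -1), set as the call begins (left out, the last holds). The fingers move at their own pace and stop on an object; "force" is the grip in N (left out, the last holds). Time passes only in rows, so rows that repeat a pose let the fingers close, or fill a call up. It gives the time, the measured TCP pose, the force and the opening at its end, in the units of the state.
- get_state(): the state, without advancing time (a new reading comes with each control period).
- read_camera(name): name is "scene" or "side" or "wrist"; returns the picture (480x640x3 uint8, blue, green, red); there is no depth.
- calibration(name): a dict with "intrinsics" (3x3 intrinsics, pixels), "R" (3x3) and "t" (3): a world point X has camera coordinates R X + t; the wrist camera has in their place "T_tool_cam" (4x4, takes a point from camera to tool coordinates, whose origin is the TCP and whose axes are the tool frame's). Camera axes: x right, y down, z forward; pixel columns grow to the right and rows downward; lengths in m; the calibration is good to about 2 mm. A picture is of the moment at which its call begins: read the wrist's pose just before it. calibration takes no time and is no camera call.
- sign_off(): hands the job in, once; it reports no verdict.
Trained networks look in the newest picture that a camera, given by its name, has taken for a name from the list of things; names that differ only in an ending like _2 or _b are one class to them, and where a whole thing is asked for, a point or a joint stands for the part that bears it (a point fixed in the world has none). Each returns a list of dicts, best first, with "p" (0 to 1); they miss things now and then, are a little off and sometimes report something else, mostly with a low value. They report only what shows in the picture. A call takes as long as a camera call.
- recognise(camera, query): "at" ([x, y, z] in m, in world coordinates, good to about 4 mm: the middle of the surface that is visible of it).
The state is a dict: "time": time; "qpos": joint angles; "dq": joint speeds; "joint_efforts": joint torques, N m; "eef_pos": TCP position; "tcp_rot": TCP orientation; "contact_force": force on the tool from outside, world axes, zero at the start; "wrist_torque": the same for the moment, N m; "opening": opening from 0.0 (shut) to 1.0 (fully open).
Only numpy, scipy, OpenCV 4.12 (cv2) and the standard library are available. Lean on these libraries where they do the work, as an engineer would, in place of code of your own. Each camera call takes 0.05 s, during which the arm holds its last target. There are 200 camera calls.

TASK

Lift the routing template with the round lobes out of its rest block and hang it by its slot on the hook of the stand. With it still in your grip, tug it gently downwards for a moment (about 10 N, never over 15 N) to confirm that the hook holds it; then let go and leave it hanging free, disturbing nothing else.

Things in the scene. Friction and masses are not known exactly. Their poses are not given: they have to be found in the camera images.
- lobed_template: template to hang: upright plywood plate 8 mm thick (x), 190 tall (z), 64 wide (y), round 48 mm lobes at the sides (124 over both, middles 78 up). Origin: middle of bottom edge; faces alike. Foot 60 wide, lowest 32 mm loose in the block's groove. Hanging slot right through the plate, 20 wide, from 80 to 130 up, flat at its top. Shoulders at 146, above them a wooden grip to 190. 0.11 to 0.22 kg
- lobed_template_grip (a point): middle of the lobed template's wooden grip, 168 mm above its bottom edge; the grip is 30 mm wide (y), 18 mm thick (x), 44 mm tall. Pinch it from above across the 30 mm. Axes as the template's
- lobed_template_slot (a point): middle of the top edge of the lobed template's slot, 130 mm above its bottom edge; this edge bears on the hook
- hook_stand: fixed stand. Origin: underside centre of its base (150 x 110 x 18 mm); x points away from the hook's open end, z up. Post 30 x 30 mm at x = +45 mm, 270 mm tall. From a collar on it (front face x = +20 mm) one level flat-bar hook reaches to x = -68 mm at y = 0: bar 12 mm wide (y), 6 mm thick, its last 6 mm turned up to 12 mm above the bar's top
- hook_middle (a point): point fixed on the stand at x = -30 mm, y = 0, z = 215 mm, stand's axes. The bar's top passes up to 12 mm above or below it: the collar was clamped by hand and its height is not reported, so see it or feel for it. The hook is sprung: it sinks about 0.1 mm per newton, 5 mm at most, and comes back. A template hangs square across the bar, anywhere between end and collar
- tee_template: another plywood template, like the lobed one but with square arms near the top (122 mm wide) instead of round lobes; stays in its rest block. Origin: middle of its bottom edge
- block_1: fixed wooden rest block 60 x 100 x 40 mm with a groove 11 x 64 mm along its y, groove floor 8 mm up; a template stands in it. Origin: underside centre
- block_2: a second rest block, the same as block_1; which block holds which template is not fixed: go by the templates' own poses
- sanding_block: bystander: wooden sanding block 81 x 119 x 30 mm, origin underside centre
- tape_measure: bystander: tape measure 61 x 74 x 72 mm, origin underside centre
- screwdriver: bystander: screwdriver 195 mm long, 34 mm high, lying, origin underside centre
- masking_tape: bystander: roll of tape 92 mm across, 24 mm high, origin underside centre
- nail_tin: bystander: open tin 68 mm across, 62 mm high, origin underside centre
- marking_gauge: bystander: wooden marking gauge 60 x 210 x 55 mm, origin underside centre

How it is judged:
On the way, in this order (a step that is already met when the one before it is completed fails the run):
1. the lobed template is lifted clear of its rest block, in the grip (height (world z) of lobed_template above 0.05 m and contact force between the fingers and lobed_template above 1 N), for 0.2 s.
2. with the hook through its slot and still gripped at its wooden grip, the template is pulled down on the hook with 7 N or more for 0.3 s (contact force between lobed_template and hook_stand above 7 N and contact force between the fingers and lobed_template above 2 N and distance between the grasp point and lobed_template_grip below 0.03 m and x of lobed_template_slot in the frame of hook_stand between -0.064 and 0.022 m and y of lobed_template_slot in the frame of hook_stand between -0.009 and 0.009 m and z of lobed_template_slot in the frame of hook_stand between 0.185 and 0.231 m), for 0.3 s.
At the end, for the whole second after the job is handed in: the lobed template hangs free and at rest (under 5 cm/s): the bar runs through its slot, the slot's top edge on the bar between turned-up end and collar, within 9 mm of the bar's middle line, leaning under 17 degrees; the other template stands in its rest block, bystanders within 3 cm (x of lobed_template_slot in the frame of hook_stand between -0.064 and 0.022 m and y of lobed_template_slot in the frame of hook_stand between -0.009 and 0.009 m and z of lobed_template_slot in the frame of hook_stand between 0.195 and 0.231 m and contact force between lobed_template and hook_stand above 0.5 N and angle between lobed_template's own z axis and vertical below 0.3 rad and linear speed of lobed_template below 0.05 m/s and height (world z) of tee_template below 0.02 m); the robot touches nothing.
It fails at once if the template is pressed or pulled against the stand or hook with more than 18 N (contact force between lobed_template and hook_stand above 18 N).
It fails at once if the other template is moved more than 3 cm (distance of tee_template from where it was at the start of the episode above 0.03 m).
It fails at once if a bystander is moved more than 3 cm (distance of any of sanding_block, tape_measure, screwdriver, masking_tape, nail_tin, marking_gauge from where it was at the start of the episode above 0.03 m).
It also fails if it takes over 58 s, if anything falls off the work surface, if the arm or the gripper's body presses on something with over 40 N, if the wrist force passes 120 N, or if a joint passes its speed limit or range.

## Working session

There is one attempt and no reset: what is moved stays moved. The work goes in short steps, Python scripts to look and compute and a tool call to move; the robot and the scene stay as the last step left them, time stands still between calls to the robot, and variables do not carry over. Pictures are saved under pics/ and viewed, about 8 in all and at most 12, crops included, and the job is handed in when it is done.

Besides the shell and the picture viewer there is one more tool, called after ">>>" by a JSON object that holds its "method" and its "body". servo_tool: Moves the arm, as the interface text tells. Its arguments: {"type":"object","properties":{"deltas":{"type":"array"},"claw":{"type":"number"},"force":{"type":"number"}},"required":["deltas"]}

```bash
mkdir -p pics; cat > h.py <<'E'
from plant import *
import numpy as np, cv2
from scipy.spatial.transform import Rotation as Rn
def proj(name,X):
    c=calibration(name); X=np.atleast_2d(X)
    p=(np.array(c["R"])@X.T).T+np.array(c["t"]); p=(np.array(c["intrinsics"])@p.T).T
    return p[:,:2]/p[:,2:]
def ray(name,uv,st=None):
    c=calibration(name); K=np.array(c["intrinsics"]); d=np.linalg.solve(K,[uv[0],uv[1],1.])
    if name=="wrist":
        T=np.array(c["T_tool_cam"]); R=Rn.from_quat(st["tcp_rot"]).as_matrix()
        return R@T[:3,3]+np.array(st["eef_pos"]), R@T[:3,:3]@d
    R=np.array(c["R"]); return -R.T@np.array(c["t"]), R.T@d
def at(name,uv,axis,val,st=None):
    o,d=ray(name,uv,st); return o+d*(val-o[axis])/d[axis]
def tri(a,b):
    (o1,d1),(o2,d2)=a,b; A=np.c_[d1,-d2]; s=np.linalg.lstsq(A,o2-o1,rcond=None)[0]
    p,q=o1+d1*s[0],o2+d2*s[1]; return (p+q)/2,np.linalg.norm(p-q)
E
python3 - <<'E'
from h import *
np.set_printoptions(precision=3,suppress=True)
for n in ("scene","side"):
    cv2.imwrite(f"pics/{n}1.png",read_camera(n))
    for q in ("lobed_template","tee_template","hook_stand","block_1","lobed_template_grip","lobed_template_slot"):
        print(n,q,[(np.round(d["at"],3),round(d["p"],2)) for d in recognise(n,q)[:3]])
    c=calibration(n); print(-np.array(c["R"]).T@np.array(c["t"]))
s=get_state();print(s["time"],s["eef_pos"],s["tcp_rot"],s["contact_force"],grip_depth)
E
```

```text
scene lobed_template [(array([0.52 , 0.355, 0.102]), 0.91)]
scene tee_template [(array([ 0.473, -0.169,  0.129]), 0.79), (array([0.514, 0.354, 0.101]), 0.32)]
scene hook_stand [(array([0.638, 0.152, 0.049]), 0.57)]
scene block_1 [(array([0.491, 0.336, 0.035]), 0.8), (array([ 0.448, -0.178,  0.038]), 0.72)]
scene lobed_template_grip [(array([0.512, 0.354, 0.103]), 0.61)]
scene lobed_template_slot [(array([0.511, 0.352, 0.099]), 0.64)]
[-0.083 -0.342  0.759]
side lobed_template [(array([0.513, 0.372, 0.169]), 0.92)]
side tee_template [(array([ 0.469, -0.157,  0.136]), 0.76)]
side hook_stand [(array([0.645, 0.167, 0.046]), 0.75)]
side block_1 [(array([0.512, 0.377, 0.036]), 0.76), (array([ 0.473, -0.134,  0.039]), 0.59), (array([0.512, 0.371, 0.162]), 0.44)]
side lobed_template_grip [(array([0.509, 0.372, 0.164]), 0.96)]
side lobed_template_slot [(array([0.509, 0.373, 0.17 ]), 0.69)]
[0.405 0.85  0.801]
0.7 [0.162 0.655 0.207] [-0.436  0.557  0.436  0.557] [-0.184  0.106  0.201] 0.0187
```

View pics/scene1.png

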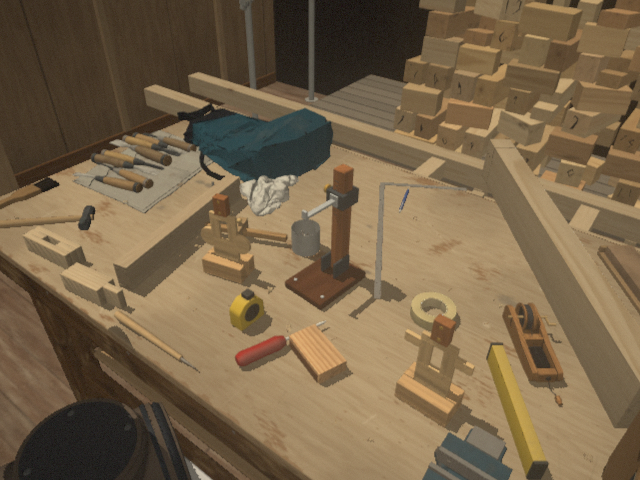

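View pics/side1.png

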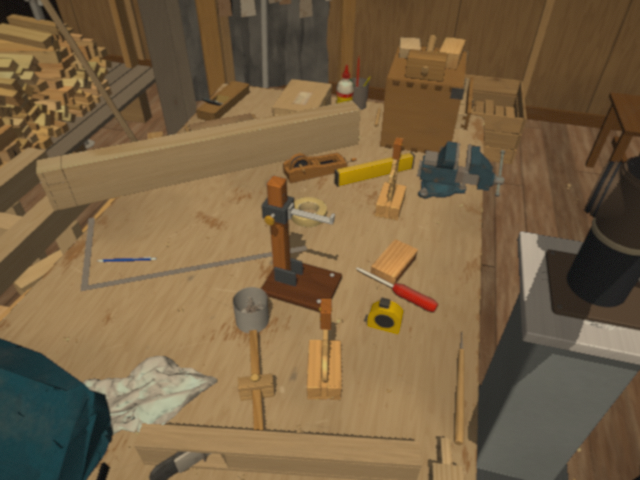

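The scene view has the lobed template at about (225,245), the stand's post top at (343,170) and the hook tip at (306,214). In the side view these are at (325,350), (277,183) and (332,218). I'll enlarge both views.

```bash
python3 - <<'E'
from h import *
a=cv2.imread("pics/scene1.png");b=cv2.imread("pics/side1.png")
def c(i,x,y): return cv2.resize(i[y:y+75,x:x+100],(400,300),interpolation=cv2.INTER_CUBIC)
o=np.vstack([np.hstack([c(a,280,155),c(b,250,170)]),np.hstack([c(a,185,190),c(b,280,295)])])
o2=np.vstack([np.hstack([c(a,280,240),c(b,255,245)])])
cv2.imwrite("pics/crop1.png",o)
cv2.imwrite("pics/crop2.png",o2)
E
```

```text
(no output)
```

View pics/crop1.png

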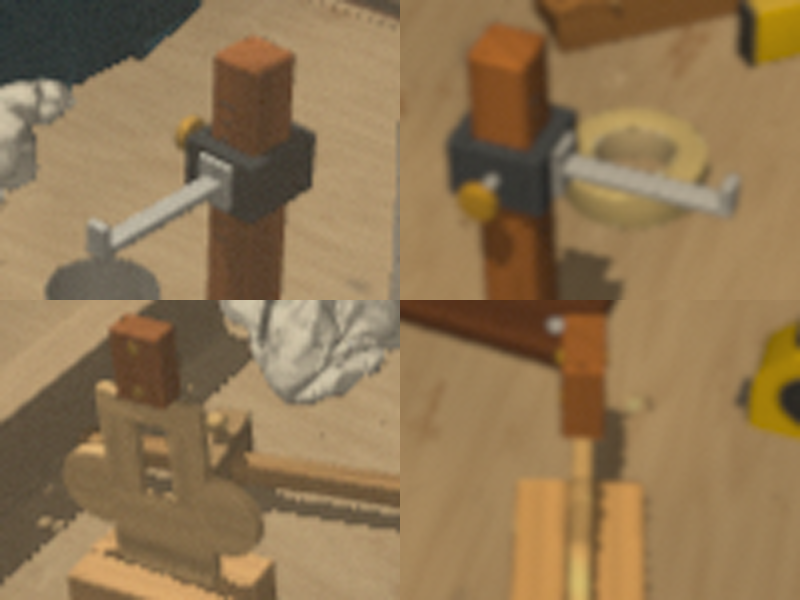

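View pics/crop2.png

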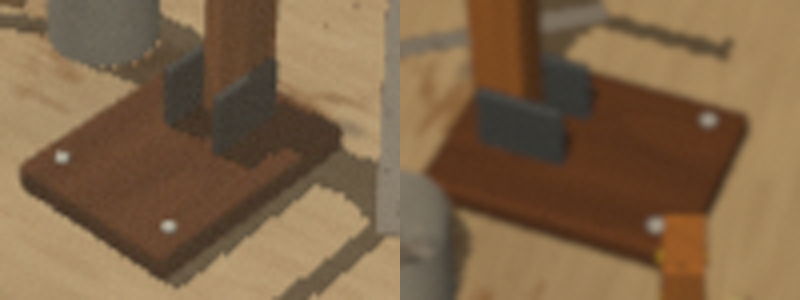

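```bash
python3 - <<'E'
from h import *
np.set_printoptions(precision=4,suppress=True)
P=lambda n,a,b:print(n,*tri(ray("scene",a),ray("side",b)))
P("posttop",(343.5,168.5),(276.8,180.8))
P("tip top",(304.5,210.5),(332.5,215.5))
P("bar@tip",(308,214.5),(330.5,221))
P("bar@collar",(333.7,200.7),(292.5,211))
P("grip top",(221,196.5),(326.25,305.75))
L,F,Rr=[at("scene",u,2,.018) for u in((285.5,282),(320.8,306.3),(365,272.5))]
print(L,F,Rr,np.linalg.norm(L-F),np.linalg.norm(Rr-F),"ctr",(L+Rr)/2)
d=Rr-F;print("xang",np.degrees(np.arctan2(d[1],d[0])), "yaxis",np.degrees(np.arctan2(*(L-F)[1::-1])))
print("post top at z.27",at("scene",(343.5,168.5),2,.27),at("side",(276.8,180.8),2,.27))
print("grip top at .198",at("scene",(221,196.5),2,.198),at("side",(326.25,305.75),2,.198))
# side: block top edges z=.04: left edge & right edge lines; grip edges
for u in ((565,315),(605,315),(563,372),(605,372)): print("gripcorner",at("side",(280+(u[0]-400)/4,295+(u[1]-300)/4),2,.198))
for u in ((112,331),(128,315),(178,325),(163,341)): print("gripcorner sc",at("scene",(185+u[0]/4,190+(u[1]-300)/4),2,.198))
for q in ("masking_tape","tape_measure","nail_tin","screwdriver","sanding_block","marking_gauge"):
  print(q,[(np.round(d["at"],3),round(d["p"],2)) for d in recognise("scene",q)[:1]])
E
```

```text
posttop [0.6642 0.1515 0.2692] 0.0007352336077996454
tip top [0.5552 0.1646 0.2212] 0.0021641183395927103
bar@tip [0.5608 0.1628 0.2078] 0.007163355083099492
bar@collar [0.636  0.1538 0.2067] 0.0028335857539792376
grip top [0.5194 0.3555 0.1968] 0.003092751338547407
[0.5509 0.2143 0.018 ] [0.537  0.1081 0.018 ] [0.6836 0.0941 0.018 ] 0.10710311470871221 0.14726068352436297 ctr [0.6173 0.1542 0.018 ]
xang -5.487987665153421 yaxis 82.5720127948033
post top at z.27 [0.6635 0.1508 0.27  ] [0.6634 0.153  0.27  ]
grip top at .198 [0.5201 0.3543 0.198 ] [0.5178 0.3576 0.198 ]
gripcorner [0.529  0.3457 0.198 ]
gripcorner [0.5135 0.3416 0.198 ]
gripcorner [0.5225 0.3739 0.198 ]
gripcorner [0.5067 0.3697 0.198 ]
gripcorner sc [0.5067 0.3637 0.198 ]
gripcorner sc [0.5226 0.3686 0.198 ]
gripcorner sc [0.5315 0.3413 0.198 ]
gripcorner sc [0.5158 0.3364 0.198 ]
masking_tape [(array([ 0.672, -0.072,  0.022]), 0.81)]
tape_measure [(array([0.421, 0.206, 0.041]), 0.89)]
nail_tin [(array([0.68 , 0.269, 0.042]), 0.7)]
screwdriver [(array([0.37 , 0.121, 0.024]), 0.68)]
sanding_block [(array([0.424, 0.03 , 0.028]), 0.78)]
marking_gauge [(array([0.636, 0.391, 0.031]), 0.85)]
```

The first measurements give:
- Template grip at (0.519, 0.356), yaw about 16°.
- Stand yaw about -6.8°.
- Hook middle near (0.589, 0.160), bar top near z = 0.208.

I'm moving above the grip.

>>> {"method": "servo_tool", "body": {"deltas": [[[0.18,-0.15,0.2,0.02],[0.36,-0.3,0.4,0.04],[0.54,-0.45,0.6,0.06],[0.72,-0.6,0.8,0.08],[0.9,-0.75,0.9,0.1]]], "claw": 1}}

```text
time: 1.5
eef_pos: [0.2526, 0.5804, 0.2998]
tcp_rot: [-0.478, 0.519, 0.479, 0.522]
contact_force: [-0.1, 0.6, 0.5]
opening: 0.997
```

>>> {"method": "servo_tool", "body": {"deltas": [[[0.18,-0.15,0,0.02],[0.36,-0.3,0,0.04],[0.54,-0.45,0,0.06],[0.72,-0.6,0,0.08],[0.9,-0.75,0,0.1]]]}}

```text
time: 2.0
eef_pos: [0.3423, 0.5047, 0.2973]
tcp_rot: [0.518, -0.481, -0.518, -0.481]
contact_force: [-0.1, -0.3, 0.0]
opening: 0.999
```

>>> {"method": "servo_tool", "body": {"deltas": [[[0.18,-0.15,0,0.02],[0.36,-0.3,0,0.04],[0.54,-0.45,0,0.06],[0.72,-0.6,0,0.08],[0.9,-0.75,0,0.1]]]}}

```text
time: 2.5
eef_pos: [0.4323, 0.4297, 0.2972]
tcp_rot: [0.554, -0.439, -0.554, -0.439]
contact_force: [0.4, 1.1, -0.7]
opening: 0.999
```

>>> {"method": "servo_tool", "body": {"deltas": [[[0.22,-0.18,0,0.01],[0.44,-0.36,0,0.02],[0.65,-0.54,0,0.03],[0.87,-0.74,0,0.033],[0.87,-0.74,0,0.033]]]}}

```text
time: 3.0
eef_pos: [0.5209, 0.3539, 0.2968]
tcp_rot: [0.565, -0.426, -0.564, -0.426]
contact_force: [-0.4, 0.2, -0.5]
opening: 0.999
```

```bash
python3 - <<'E'
from h import *
np.set_printoptions(precision=4,suppress=True)
s=get_state(); im=read_camera("wrist"); cv2.imwrite("pics/w1.png",im)
print(s["time"],s["eef_pos"],s["contact_force"]); R=Rn.from_quat(s["tcp_rot"]).as_matrix(); print(R, np.degrees(np.arctan2(R[1,2],R[0,2])))
for q in ("lobed_template_grip","lobed_template","hook_stand"): print(q,[(np.round(d["at"],3),round(d["p"],2)) for d in recognise("wrist",q)[:2]])
E
```

```text
3.0 [0.5209 0.3539 0.2968] [-0.4033  0.1561 -0.4717]
[[ 0.0005 -0.9618 -0.2738]
 [-0.001  -0.2739  0.9618]
 [-1.     -0.0002 -0.0011]] 105.89349860954276
lobed_template_grip [(array([0.509, 0.354, 0.132]), 0.95)]
lobed_template [(array([0.637, 0.165, 0.12 ]), 0.69), (array([0.512, 0.35 , 0.129]), 0.63)]
hook_stand [(array([0.64 , 0.168, 0.12 ]), 0.87)]
```

View pics/w1.png

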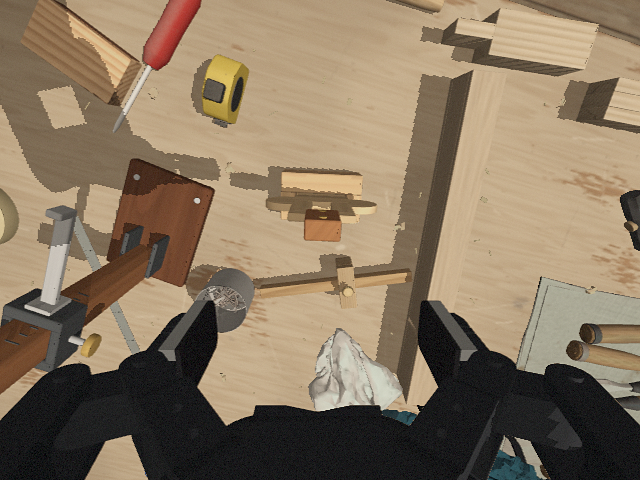

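The wrist view shows the grip at about (323,225) and level with the jaws. The hook tip is at (62,212) and the collar at (45,310). I'll work out the offsets.

```bash
python3 - <<'E'
from h import *
np.set_printoptions(precision=4,suppress=True)
s=get_state(); im=cv2.imread("pics/w1.png")
for u in ((304,241),(341,241),(306,211),(340,211),(305,222),(341,222)): print(u,at("wrist",u,2,.198,s))
o,_=ray("wrist",(320,240),s); print("cam",o)
a=cv2.resize(im[190:250,270:380],None,fx=5,fy=5,interpolation=cv2.INTER_CUBIC)
b=cv2.resize(im[195:325,0:110],(254,300),interpolation=cv2.INTER_CUBIC)
cv2.imwrite("pics/w1c.png",np.hstack([a[:300],b]))
for n,u in (("tip",(62,212)),("bar collar",(47,298))):
  for z in (.208,.220): print(n,z,at("wrist",u,2,z,s))
E
```

```text
(304, 241) [0.5271 0.3488 0.198 ]
(341, 241) [0.5188 0.3777 0.198 ]
(306, 211) [0.5028 0.3436 0.198 ]
(340, 211) [0.4953 0.3695 0.198 ]
(305, 222) [0.5116 0.3453 0.198 ]
(341, 222) [0.5036 0.373  0.198 ]
cam [0.4473 0.3367 0.4658]
tip 0.208 [0.5532 0.1647 0.208 ]
tip 0.22 [0.5483 0.1727 0.22  ]
bar collar 0.208 [0.6302 0.1581 0.208 ]
bar collar 0.22 [0.6217 0.1664 0.22  ]
```

View pics/w1c.png

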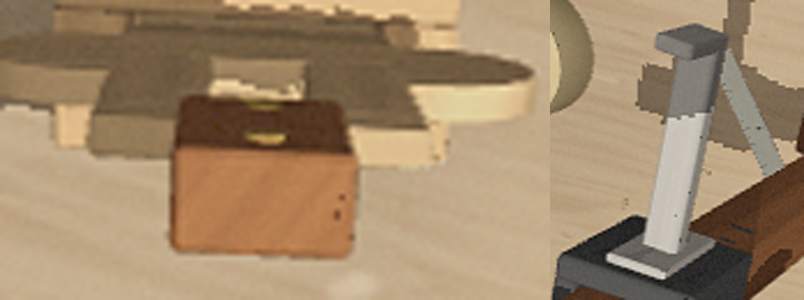

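Averaging the views puts the grip centre at (0.516, 0.359). Descending.

>>> {"method": "servo_tool", "body": {"deltas": [[[-0.05,0.05,-0.2,0],[-0.05,0.05,-0.4,0],[-0.05,0.05,-0.6,0],[-0.05,0.05,-0.8,0],[-0.05,0.05,-1,0]]]}}

```text
time: 3.7
eef_pos: [0.5125, 0.3625, 0.1966]
tcp_rot: [-0.566, 0.424, 0.566, 0.425]
contact_force: [-0.8, -0.4, 0.8]
opening: 1.002
```

>>> {"method": "servo_tool", "body": {"deltas": [[[0,0,-0.1,0],[0,0,-0.2,0],[0,0,-0.3,0],[0,0,-0.35,0],[0,0,-0.35,0]]]}}

```text
time: 4.2
eef_pos: [0.5133, 0.3613, 0.1615]
tcp_rot: [-0.565, 0.425, 0.565, 0.425]
contact_force: [-0.4, 0.4, -0.1]
opening: 0.999
```

>>> {"method": "servo_tool", "body": {"deltas": [[[0,0,0,0],[0,0,0,0],[0,0,0,0],[0,0,0,0],[0,0,0,0]]], "claw": -1, "force": 40}}

```text
time: 4.7
eef_pos: [0.5141, 0.3614, 0.1629]
tcp_rot: [0.565, -0.425, -0.565, -0.425]
contact_force: [-0.7, -0.9, 2.2]
opening: 0.335
```

>>> {"method": "servo_tool", "body": {"deltas": [[[0,0,0,0],[0,0,0,0],[0,0,0,0],[0,0,0,0],[0,0,0,0]]]}}

```text
time: 5.2
eef_pos: [0.5141, 0.3614, 0.1629]
tcp_rot: [0.565, -0.425, -0.565, -0.425]
contact_force: [0.7, -2.5, 5.2]
opening: 0.336
```

Gripped: the opening reads 28.5 mm. Lifting.

>>> {"method": "servo_tool", "body": {"deltas": [[[0,0,0.05,0],[0,0,0.15,0],[0,0,0.25,0],[0,0,0.35,0],[0,0,0.45,0]]]}}

```text
time: 5.7
eef_pos: [0.5135, 0.3615, 0.2081]
tcp_rot: [-0.565, 0.425, 0.565, 0.425]
contact_force: [-0.2, -0.0, -1.4]
opening: 0.34
```

>>> {"method": "servo_tool", "body": {"deltas": [[[0,0,0.1,0],[0,0,0.2,0],[0,0,0.3,0],[0,0,0.4,0],[0,0,0.5,0]]]}}

```text
time: 6.2
eef_pos: [0.5136, 0.3613, 0.258]
tcp_rot: [-0.565, 0.425, 0.565, 0.425]
contact_force: [-0.2, -0.7, -1.8]
opening: 0.339
```

```bash
python3 - <<'E'
from h import *
s=get_state();print(s["time"],s["eef_pos"],s["contact_force"],s["opening"])
a=read_camera("scene");b=read_camera("side"); cv2.imwrite("pics/sc2.png",a);cv2.imwrite("pics/si2.png",b)
def c(i,x,y): return cv2.resize(i[y:y+150,x:x+100],(400,600),interpolation=cv2.INTER_CUBIC)
cv2.imwrite("pics/c2.png",np.hstack([c(a,175,120),c(b,270,250)]))
E
```

```text
6.2 [0.51357753 0.36134563 0.25795283] [-0.15112727 -0.73787887 -1.76746326] 0.338505991647807
```

View pics/c2.png

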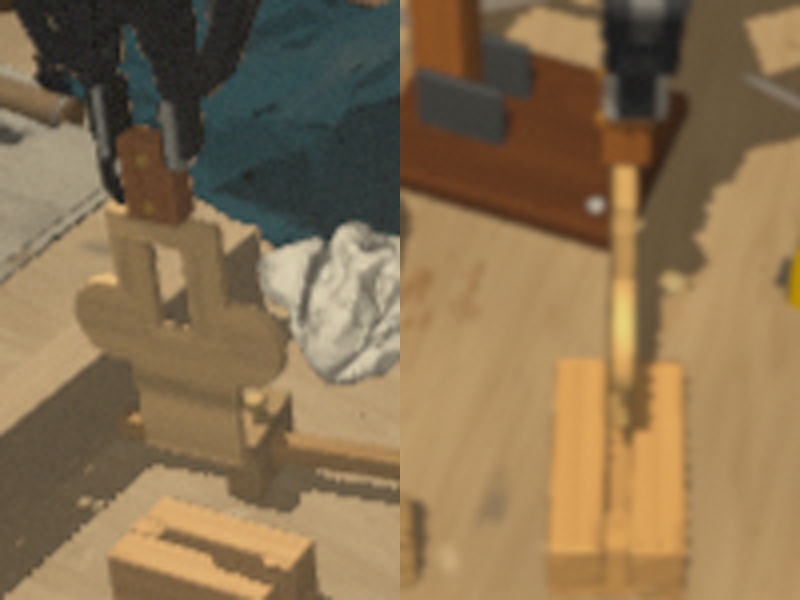

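The template is lifted and upright: 1.8 N of weight, bottom edge near z = 0.10, clear of the block. Next I move in front of the hook tip and turn square to the bar.

>>> {"method": "servo_tool", "body": {"deltas": [[[0,-0.15,0,-0.03],[-0.01,-0.35,0,-0.06],[-0.02,-0.55,0,-0.09],[-0.03,-0.75,0,-0.12],[-0.04,-0.95,0,-0.15]]]}}

```text
time: 6.8
eef_pos: [0.5089, 0.2638, 0.2561]
tcp_rot: [-0.51, 0.49, 0.51, 0.489]
contact_force: [0.4, -0.0, -1.9]
opening: 0.344
```

>>> {"method": "servo_tool", "body": {"deltas": [[[0,-0.2,0,-0.03],[0,-0.45,0,-0.06],[0,-0.7,0,-0.09],[0,-0.85,0,-0.1],[0,-0.95,0,-0.1]]]}}

```text
time: 7.3
eef_pos: [0.5091, 0.1694, 0.2566]
tcp_rot: [-0.471, 0.528, 0.471, 0.527]
contact_force: [0.2, 0.8, -1.1]
opening: 0.334
```

```bash
python3 - <<'E'
from h import *
s=get_state();w=read_camera("wrist");R=Rn.from_quat(s["tcp_rot"]).as_matrix()
print(s["time"],s["eef_pos"],s["contact_force"],s["opening"],np.degrees(np.arctan2(R[1,2],R[0,2])))
a=read_camera("scene");b=read_camera("side"); cv2.imwrite("pics/sc3.png",a);cv2.imwrite("pics/si3.png",b);cv2.imwrite("pics/w3.png",w)
def c(i,x,y): return cv2.resize(i[y:y+75,x:x+100],(400,300),interpolation=cv2.INTER_CUBIC)
print(proj("scene",np.array(s["eef_pos"])),proj("side",np.array(s["eef_pos"])))
cv2.imwrite("pics/c3.png",np.hstack([np.vstack([c(a,265,165),c(b,280,170)]),cv2.resize(w[:,120:440],(400,600))]))
E
```

```text
7.3 [0.50914291 0.16941264 0.25663681] [ 0.22141093  0.76183045 -1.14492779] 0.33384257627183517 83.47197344663748
[[286.08288298 204.69946644]] [[357.25530543 205.60395449]]
```

View pics/c3.png

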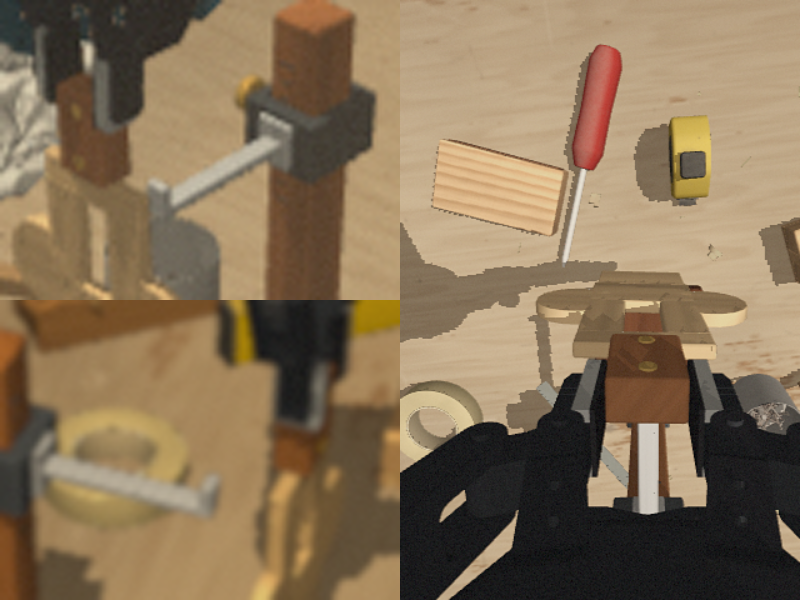

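The wrist crop shows the bar at u≈319, vertical and centred under the grip (u≈318). So lateral position and yaw are aligned. I'll check heights before inserting.

```bash
python3 - <<'E'
from h import *
np.set_printoptions(precision=4,suppress=True)
print("slot top",at("scene",(265+97/4,165+204/4),0,.505))
print("shoulder junction grip",at("scene",(265+95/4,165+183/4),0,.502))
for n,v in (("tiptop",(159,183)),("bartop@tip",(174,205)),("bartop@collar",(276,147))):
    X=at("scene",(265+v[0]/4,165+v[1]/4),1,.164 if v[0]<200 else .155); print(n,X)
for n,v in (("tiptop",(208,476)),("bar@tip",(200,502)),("bar@collar",(48,458))):
    X=at("side",(280+v[0]/4,170+(v[1]-300)/4),1,.164 if v[0]>100 else .155); print("side",n,X)
E
```

```text
slot top [0.505  0.1592 0.2385]
shoulder junction grip [0.502  0.1574 0.2522]
tiptop [0.5565 0.164  0.2211]
bartop@tip [0.5681 0.164  0.2023]
bartop@collar [0.6405 0.155  0.2027]
side tiptop [0.5556 0.164  0.2231]
side bar@tip [0.5591 0.164  0.2067]
side bar@collar [0.6356 0.155  0.2099]
```

Slot top is about 0.232–0.238, against a tip top of about 0.222 and a bar underside of about 0.20, so it is clear. Inserting along the bar.

>>> {"method": "servo_tool", "body": {"deltas": [[[0.08,-0.01,0,0],[0.16,-0.02,0,0],[0.24,-0.03,0,0],[0.32,-0.04,0,0],[0.4,-0.05,0,0]]]}}

```text
time: 7.95
eef_pos: [0.5504, 0.1665, 0.2569]
tcp_rot: [-0.471, 0.527, 0.472, 0.527]
contact_force: [-0.2, -0.0, -2.1]
opening: 0.34
```

>>> {"method": "servo_tool", "body": {"deltas": [[[0.08,-0.01,0,0],[0.16,-0.02,0,0],[0.24,-0.03,0,0],[0.32,-0.035,0,0],[0.36,-0.04,0,0]]]}}

```text
time: 8.45
eef_pos: [0.5864, 0.1622, 0.257]
tcp_rot: [-0.471, 0.527, 0.471, 0.527]
contact_force: [0.3, -0.6, -1.6]
opening: 0.345
```

```bash
python3 - <<'E'
from h import *
s=get_state();w=read_camera("wrist")
print(s["time"],s["eef_pos"],s["contact_force"],s["wrist_torque"],s["opening"])
a=read_camera("scene");b=read_camera("side")
def c(i,x,y): return cv2.resize(i[y:y+75,x:x+100],(400,300),interpolation=cv2.INTER_CUBIC)
cv2.imwrite("pics/c4.png",np.hstack([np.vstack([c(a,275,155),c(b,260,170)]),cv2.resize(w[:,160:480],(400,600))]))
E
```

```text
8.45 [0.58638379 0.16219242 0.25704489] [ 0.2991765  -0.58487695 -1.56437099] [ 0.00908463  0.0609749  -0.00977598] 0.3451503826762302
```

View pics/c4.png

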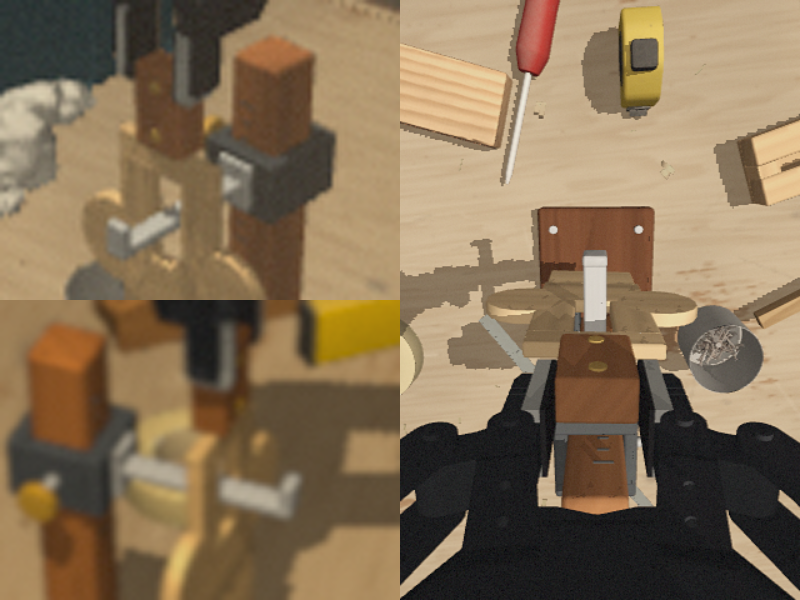

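The bar runs through the slot and is centred in the wrist view (bar u≈595, slot u≈595 in the crop). Contact is expected after 20–26 mm of descent. I'll lower 13 mm, then feel for it in small steps.

>>> {"method": "servo_tool", "body": {"deltas": [[[0,0,-0.04,0],[0,0,-0.08,0],[0,0,-0.11,0],[0,0,-0.13,0],[0,0,-0.13,0]]]}}

```text
time: 9.1
eef_pos: [0.5852, 0.1624, 0.2435]
tcp_rot: [-0.471, 0.527, 0.472, 0.527]
contact_force: [-0.1, 0.9, -1.3]
opening: 0.336
```

>>> {"method": "servo_tool", "body": {"deltas": [[[0,0,-0.003,0],[0,0,-0.006,0],[0,0,-0.009,0],[0,0,-0.012,0],[0,0,-0.012,0]]]}}

```text
time: 9.6
eef_pos: [0.5856, 0.1624, 0.2429]
tcp_rot: [-0.471, 0.527, 0.471, 0.527]
contact_force: [-0.7, 0.0, -0.7]
opening: 0.34
```

>>> {"method": "servo_tool", "body": {"deltas": [[[0,0,-0.003,0],[0,0,-0.006,0],[0,0,-0.009,0],[0,0,-0.012,0],[0,0,-0.012,0]]]}}

```text
time: 10.1
eef_pos: [0.5856, 0.1624, 0.2416]
tcp_rot: [-0.471, 0.527, 0.471, 0.527]
contact_force: [-0.7, 0.7, -2.4]
opening: 0.337
```

>>> {"method": "servo_tool", "body": {"deltas": [[[0,0,-0.003,0],[0,0,-0.006,0],[0,0,-0.009,0],[0,0,-0.012,0],[0,0,-0.012,0]]]}}

```text
time: 10.6
eef_pos: [0.5856, 0.1623, 0.2405]
tcp_rot: [-0.471, 0.527, 0.471, 0.527]
contact_force: [0.0, 0.8, -0.5]
opening: 0.336
```

>>> {"method": "servo_tool", "body": {"deltas": [[[0,0,-0.003,0],[0,0,-0.006,0],[0,0,-0.009,0],[0,0,-0.012,0],[0,0,-0.012,0]]]}}

```text
time: 11.1
eef_pos: [0.5855, 0.1623, 0.2392]
tcp_rot: [-0.471, 0.527, 0.471, 0.527]
contact_force: [-0.7, 0.8, -1.4]
opening: 0.337
```

>>> {"method": "servo_tool", "body": {"deltas": [[[0,0,-0.003,0],[0,0,-0.006,0],[0,0,-0.009,0],[0,0,-0.012,0],[0,0,-0.012,0]]]}}

```text
time: 11.6
eef_pos: [0.5856, 0.1624, 0.238]
tcp_rot: [-0.471, 0.527, 0.471, 0.527]
contact_force: [0.4, 0.5, -2.3]
opening: 0.336
```

>>> {"method": "servo_tool", "body": {"deltas": [[[0,0,-0.003,0],[0,0,-0.006,0],[0,0,-0.009,0],[0,0,-0.012,0],[0,0,-0.012,0]]]}}

```text
time: 12.1
eef_pos: [0.5855, 0.1624, 0.2368]
tcp_rot: [-0.471, 0.527, 0.471, 0.527]
contact_force: [0.4, 0.2, -1.1]
opening: 0.34
```

>>> {"method": "servo_tool", "body": {"deltas": [[[0,0,-0.003,0],[0,0,-0.006,0],[0,0,-0.009,0],[0,0,-0.012,0],[0,0,-0.012,0]]]}}

```text
time: 12.6
eef_pos: [0.5856, 0.1624, 0.2357]
tcp_rot: [-0.471, 0.527, 0.471, 0.527]
contact_force: [-0.2, 0.1, -1.4]
opening: 0.337
```

>>> {"method": "servo_tool", "body": {"deltas": [[[0,0,-0.003,0],[0,0,-0.006,0],[0,0,-0.009,0],[0,0,-0.012,0],[0,0,-0.012,0]]]}}

```text
time: 13.1
eef_pos: [0.5855, 0.1624, 0.2344]
tcp_rot: [-0.471, 0.527, 0.471, 0.527]
contact_force: [-0.0, 0.0, -1.6]
opening: 0.331
```

>>> {"method": "servo_tool", "body": {"deltas": [[[0,0,-0.003,0],[0,0,-0.006,0],[0,0,-0.009,0],[0,0,-0.012,0],[0,0,-0.012,0]]]}}

```text
time: 13.6
eef_pos: [0.5857, 0.1624, 0.2335]
tcp_rot: [-0.471, 0.527, 0.471, 0.527]
contact_force: [0.3, 0.9, -0.0]
opening: 0.338
```

>>> {"method": "servo_tool", "body": {"deltas": [[[0,0,-0.002,0],[0,0,-0.004,0],[0,0,-0.006,0],[0,0,-0.006,0],[0,0,-0.006,0]]]}}

```text
time: 14.1
eef_pos: [0.5858, 0.1624, 0.2332]
tcp_rot: [-0.472, 0.527, 0.471, 0.527]
contact_force: [-0.6, 0.1, 1.2]
opening: 0.338
```

Contact: the vertical force is rising. Loading it gently.

>>> {"method": "servo_tool", "body": {"deltas": [[[0,0,-0.002,0],[0,0,-0.004,0],[0,0,-0.006,0],[0,0,-0.006,0],[0,0,-0.006,0]]]}}

```text
time: 14.6
eef_pos: [0.5858, 0.1624, 0.2327]
tcp_rot: [-0.472, 0.527, 0.471, 0.527]
contact_force: [-0.5, -0.2, 3.4]
opening: 0.339
```

>>> {"method": "servo_tool", "body": {"deltas": [[[0,0,-0.002,0],[0,0,-0.004,0],[0,0,-0.006,0],[0,0,-0.008,0],[0,0,-0.008,0]]]}}

```text
time: 15.1
eef_pos: [0.586, 0.1623, 0.2324]
tcp_rot: [-0.472, 0.527, 0.471, 0.527]
contact_force: [-0.7, -0.2, 5.9]
opening: 0.341
```

>>> {"method": "servo_tool", "body": {"deltas": [[[0,0,-0.002,0],[0,0,-0.004,0],[0,0,-0.006,0],[0,0,-0.008,0],[0,0,-0.008,0]]]}}

```text
time: 15.6
eef_pos: [0.5862, 0.1624, 0.2322]
tcp_rot: [-0.472, 0.527, 0.471, 0.528]
contact_force: [-2.5, -0.5, 7.7]
opening: 0.337
```

>>> {"method": "servo_tool", "body": {"deltas": [[[0,0,0,0],[0,0,0,0],[0,0,0,0],[0,0,0,0],[0,0,0,0]]]}}

```text
time: 16.1
eef_pos: [0.5861, 0.1624, 0.2321]
tcp_rot: [-0.472, 0.527, 0.471, 0.528]
contact_force: [-1.8, -0.1, 7.5]
opening: 0.335
```

Load on the hook is about 9.2 N (7.6 N measured plus the weight). A small nudge to reach 10 N, then hold and ease off to a light load.

>>> {"method": "servo_tool", "body": {"deltas": [[[0,0,-0.003,0],[0,0,-0.003,0],[0,0,-0.003,0],[0,0,-0.003,0],[0,0,-0.003,0]]]}}

```text
time: 16.6
eef_pos: [0.5862, 0.1624, 0.2321]
tcp_rot: [-0.472, 0.526, 0.471, 0.528]
contact_force: [-0.9, -1.2, 8.9]
opening: 0.337
```

>>> {"method": "servo_tool", "body": {"deltas": [[[0,0,0.005,0],[0,0,0.01,0],[0,0,0.015,0],[0,0,0.021,0],[0,0,0.021,0]]]}}

```text
time: 17.1
eef_pos: [0.5858, 0.1624, 0.2325]
tcp_rot: [-0.471, 0.527, 0.471, 0.527]
contact_force: [-1.4, -0.1, 4.1]
opening: 0.337
```

>>> {"method": "servo_tool", "body": {"deltas": [[[0,0,0.003,0],[0,0,0.006,0],[0,0,0.009,0],[0,0,0.009,0],[0,0,0.009,0]]], "force": 20}}

```text
time: 17.6
eef_pos: [0.5855, 0.1624, 0.2329]
tcp_rot: [-0.471, 0.527, 0.471, 0.527]
contact_force: [0.3, 0.8, 1.7]
opening: 0.335
```

>>> {"method": "servo_tool", "body": {"deltas": [[[0,0,0,0],[0,0,0,0],[0,0,0,0],[0,0,0,0],[0,0,0,0]]], "claw": 0.4}}

```text
time: 18.1
eef_pos: [0.5855, 0.1623, 0.2329]
tcp_rot: [-0.471, 0.527, 0.471, 0.527]
contact_force: [-0.6, -0.9, 0.0]
opening: 0.704
```

```bash
python3 - <<'E'
from h import *
s=get_state();w=read_camera("wrist")
print(s["time"],s["eef_pos"],s["contact_force"],s["opening"])
a=read_camera("scene");b=read_camera("side")
def c(i,x,y): return cv2.resize(i[y:y+75,x:x+100],(400,300),interpolation=cv2.INTER_CUBIC)
cv2.imwrite("pics/c5.png",np.hstack([np.vstack([c(a,275,155),c(b,260,170)]),cv2.resize(w[:,160:480],(400,600))]))
E
```

```text
18.1 [0.58546738 0.1623454  0.23292951] [-0.60280363 -0.86961895  0.01298799] 0.7042929619202891
```

View pics/c5.png

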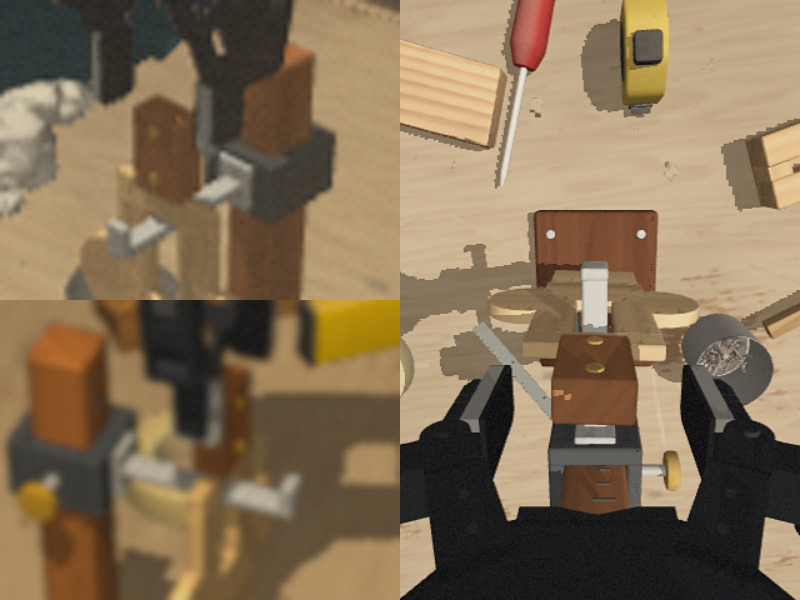

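The template hangs on the bar and the fingers stand well clear on both sides. Retreating straight up.

>>> {"method": "servo_tool", "body": {"deltas": [[[0,0,0.15,0],[0,0,0.35,0],[0,0,0.55,0],[0,0,0.75,0],[0,0,0.9,0]]]}}

```text
time: 18.75
eef_pos: [0.5861, 0.1624, 0.3263]
tcp_rot: [-0.472, 0.526, 0.471, 0.528]
contact_force: [0.5, -0.4, 0.5]
opening: 0.7
```

>>> {"method": "servo_tool", "body": {"deltas": [[[-0.2,0,0.1,0],[-0.4,0,0.2,0],[-0.6,0,0.2,0],[-0.8,0,0.2,0],[-1,0,0.2,0]]]}}

```text
time: 19.25
eef_pos: [0.4848, 0.1624, 0.3442]
tcp_rot: [-0.472, 0.527, 0.471, 0.527]
contact_force: [-0.1, -0.1, 0.0]
opening: 0.699
```

>>> {"method": "servo_tool", "body": {"deltas": [[[0,0,0,0],[0,0,0,0],[0,0,0,0],[0,0,0,0],[0,0,0,0]]]}}

```text
time: 19.75
eef_pos: [0.4861, 0.1623, 0.343]
tcp_rot: [-0.471, 0.527, 0.471, 0.527]
contact_force: [0.6, -0.2, 0.7]
opening: 0.699
```

>>> {"method": "servo_tool", "body": {"deltas": [[[0,0,0,0],[0,0,0,0],[0,0,0,0],[0,0,0,0],[0,0,0,0]]]}}

```text
time: 20.25
eef_pos: [0.4856, 0.1624, 0.3432]
tcp_rot: [-0.471, 0.527, 0.471, 0.527]
contact_force: [-0.1, 0.4, 0.2]
opening: 0.704
```

```bash
python3 - <<'E'
from h import *
s=get_state()
print(s["time"],s["eef_pos"],s["contact_force"],s["opening"])
a=read_camera("scene");b=read_camera("side")
for _ in range(8): a2=read_camera("scene")
print("motion", np.abs(a[155:260,275:360].astype(int)-a2[155:260,275:360]).mean(), np.abs(a[300:400,20:100].astype(int)-a2[300:400,20:100]).mean())
for q in ("tee_template","masking_tape","tape_measure","nail_tin","screwdriver","sanding_block","marking_gauge"):
  print(q,[(np.round(d["at"],3),round(d["p"],2)) for d in recognise("scene",q)[:1]])
def c(i,x,y): return cv2.resize(i[y:y+120,x:x+100],(400,480),interpolation=cv2.INTER_CUBIC)
cv2.imwrite("pics/c6.png",np.hstack([c(a2,265,155),c(b,260,170)]))
E
```

```text
20.25 [0.48559479 0.16236043 0.34323702] [-0.08931917  0.36338555  0.24939237] 0.7038528449993025
motion 1.9368067226890757 2.676833333333333
tee_template [(array([ 0.473, -0.17 ,  0.126]), 0.58)]
masking_tape [(array([ 0.672, -0.074,  0.025]), 0.9)]
tape_measure [(array([0.416, 0.204, 0.044]), 0.91)]
nail_tin [(array([0.659, 0.271, 0.039]), 0.56)]
screwdriver [(array([0.381, 0.13 , 0.023]), 0.59)]
sanding_block [(array([0.426, 0.032, 0.028]), 0.91)]
marking_gauge [(array([0.62 , 0.403, 0.031]), 0.92)]
```

View pics/c6.png

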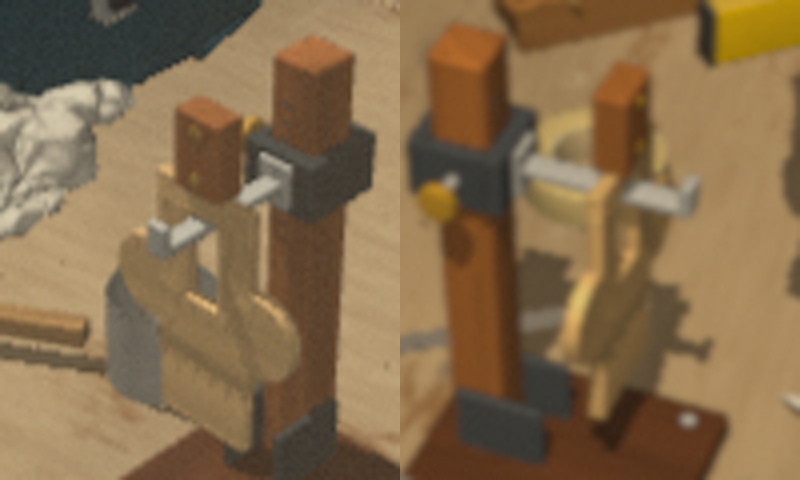

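The template hangs upright on the bar, between the turned-up end and the collar. Frame differences are at noise level, so it is at rest. Handing in.

```bash
python3 -c "
from plant import *
print(sign_off())"
```

```text
the job is handed in; nothing more can be done
None
```

The lobed template is hanging free on the hook, and I handed the job in at about 21 s; no verdict is reported.

- **Lift and hang:** I pinched the template by its wooden grip and lifted it clear of its block. I turned it square to the bar, passed the slot over the turned-up end, and lowered it in small steps until it touched.
- **Tug:** The load on the hook reached about 10.5 N (8.9 N on the wrist sensor plus about 1.6 N of weight). It stayed above about 9 N for at least 1 s, with the template still gripped.
- **Release:** I eased the load off, opened the fingers and moved away.
- **Last checks:** The final pictures show the bar through the slot, between the turned-up end and the collar, with the plate near vertical. Picture-to-picture change was no more than noise, and the wrist force was near zero.
- **Disagreements:** The networks placed the tee template and most bystanders within about 1.5 cm of where they started. The nail tin and marking gauge read about 2 cm off. I put that down to the template partly hiding the tin and to a view of the gauge that had changed; the robot felt no contact with either. The scene camera also disagreed with the wrist camera by about 8 mm on the grip position, so I relied on the wrist view and on touch.

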